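# Pack the small wine bottle in its case and tip the lid shut

### The arm

A 6-joint arm with a two-finger parallel gripper is mounted at the origin on the work surface. World frame = base frame: x ahead of the robot, y to its left, z up, the work surface at z = 0. Lengths are in m, angles in rad, forces in N, time in s.
With the tool pointing down it reaches from about 0.3 to 0.775 m from the base axis. Payload 14.6 kg.
Tool frame: the origin (TCP) lies between the finger pads; the fingertips stand 17 mm ahead of it and the grasp point (between the pads) lies 2 mm behind it; z points along the fingers, y is the line along which they close (so a half turn about z gives the same grasp; the last joint's range is limited). The gripper opens to 85 mm and grips with 20 to 120 N. Pads are 22 mm wide; open, the fingers measure 114 mm over their backs; the gripper's body (76 mm by 85 mm) begins 54 mm behind the grasp point. The pads swing forward as they close: fully open they stand 13 mm farther back than shut.
Start: joints at [-1.281, 0.3, 1.521, -0, 1.321, -0.067], TCP at [0.192, -0.515, 0.248] pointing down, gripper open.
Joint ranges: [-3.03, 3.03], [-0.79, 2.21], [0.23, 2.52], [-1.04, 4.18], [0, 3.07], [-2.55, 2.55]. Speed limits (rad/s): [2.22, 2.22, 2.57, 3.14, 3.14, 3.14].

### API

Orientations are given as a unit quaternion [x, y, z, w].
In Python, from workcell import robot, imaging, order, monitor gives the robot as it stands. Calls block until the motion is done:
- robot.move_ptp(position, orientation): joint-space move of the TCP to a pose.
- robot.servo_line(position, velocity=0.15, rot=None, threshold=None): straight line of the TCP; rot=None keeps the orientation; velocity is the mean speed in m/s. With threshold (N) it stops when the force on the tool has changed by that much, and returns True; else False.
- robot.set_joints(angles): joint-space move.
- robot.grip(opening, strength=None): finger opening in m; strength is the grip in N (None keeps the last); returns when the fingers have stopped.
- robot.dwell(seconds).
- robot.ik(position, orientation): joint angles nearest the present ones, or None.
- imaging.get_image(name): name is "scene" or "top" or "wrist"; returns (picture, depth): 420x560x3 uint8, blue, green, red; 420x560 float32, m along the optical axis (not along the pixel's ray), 0 where there is no reading.
- imaging.camera_model(name): a dict with "fx", "fy", "cx", "cy" (pixels), "distortion" ([k1, k2, p1, p2, k3] as OpenCV has them; the pictures are not rectified), "xyz" and "attitude" of the camera in the world; the wrist camera has in their place "tool_from_camera" (4x4, takes a point from camera to tool coordinates, whose origin is the TCP and whose axes are the flange's). Camera axes: x right, y down, z forward; pixel columns grow to the right and rows downward; lengths in m; the calibration is good to about 2 mm. A picture is of the moment at which its call begins: read the wrist's pose just before it. camera_model takes no time and is no camera call.
A pose or a line that the arm cannot do raises robot.PlanningError and nothing moves.
- order.hand_in(): hands the job in; it is judged then, once.
Readings, each from a call of its own:
- monitor.get_clock(): time.
- monitor.get_joint_positions(): joint angles.
- monitor.get_joint_velocities(): joint speeds.
- monitor.get_joint_efforts(): joint torques, N m.
- monitor.get_position(): TCP position.
- monitor.get_tool_rot(): TCP orientation.
- monitor.get_contact_force(): force on the tool from outside, world axes, zero at the start.
- monitor.get_ft_torque(): the same for the moment, N m.
- monitor.get_width(): finger opening in m.
- monitor.get_gripper_force(): force on a finger pad.
Only numpy, scipy, OpenCV 4.12 (cv2) and the standard library are available. Lean on these libraries where they do the work, as an engineer would, in place of code of your own. Each camera call takes 0.05 s, during which the arm holds its last target. There are 200 camera calls.

### The job

Lay the smaller of the two lying bottles gently in the open wooden case, on its V blocks with the neck in the notched block, and let go. Then push the open lid forward past upright and let it swing fully shut by its own weight, without carrying it down. Leave everything else on the bench as it is.

Things in the scene. Friction and masses are not known exactly. Their poses are not given: they have to be found in the camera images.
- bottle_mid (a point): Centre of the small green glass bottle's body, on its axis, about 50 mm above the bench; it lies level in a dark wooden rest. Body 48 mm in diameter, 120 mm long (60 mm either way from here), then shoulder and 20 mm neck; 190 mm in all; about 0.35 kg (hidden, 0.8 to 1.2 times that). Own y axis runs along the bottle towards the mouth; x and z turn if it rolls.
- rest_small: Fixed dark wooden rest under the small bottle, origin under its centre, y along the bottle. Base board 70 by 114 mm, 8 mm thick; V blocks stand under the bottle's body at y = -42 and +42 mm (each 14 mm long, up to 56 mm wide), so between them both sides of the body are free for fingers down to the board.
- bottle_mouth (a point): Mouth of the small bottle, on its axis, 130 mm from bottle_mid along the bottle's y.
- case: Fixed open plywood presentation case, 160 mm (x) by 230 mm (y) by 88 mm high, walls 10 mm, floor 8 mm. Origin under its centre; y runs along it towards the neck end, x from the front to the hinge side, z up.
- case_seat (a point): Where bottle_mid belongs, 50 mm above the bench; axes as the case's, the mouth must point to +y. 70 mm from each long inner wall, 70 mm from the inner wall at the foot end, 140 mm at the neck end. V blocks at y = -42 and +42 mm (14 mm long, up to 56 mm wide); at y = +108 mm the neck block, notch 34 mm wide, cheeks 52 mm above the bench. A seated bottle lies 14 mm below the rim.
- lid_hinge (a point): Middle of the lid's hinge line, on the far (+x) long rim of the case, 88 mm above the bench, 80 mm in x and 35 mm in y from case_seat in the case's axes. This point's own axes turn with the lid: its y lies along the hinge, its -x points from the hinge to the free edge.
- lid_edge (a point): Middle of the free edge of the lid (plywood, 165 mm from hinge to free edge, 230 mm long, 10 mm thick, 0.30 kg, hidden 0.85 to 1.2 times that; no handle). At the start the lid stands open, leaning back away from the case.
- case_lid (a joint): Angle of the lid: 0 shut on the rim, 1.57 upright, starts between 1.68 and 1.95 (1.95 is the stop), leaning back. The hinge is slightly stiff and damped: within about 0.3 rad of upright the lid may stay where it is left; pushed to below about 1.25 it falls shut on its own in a second or two.
- big_bottle_mid (a point): Centre of the body of the bigger lying bottle (70 mm in diameter, 250 mm long), which stays in its own wooden rest, axis 61 mm above the bench. Leave alone.
- corkscrew: Corkscrew lying on the bench: wooden cross handle 90 mm long and 22 mm thick, centred on its origin, steel worm 105 mm along its x. Leave alone.
- tasting_bowl: Small steel tasting bowl, 70 mm across, 28 mm high, origin under its centre. Leave alone.
- wine_glass: Standing stemmed glass, 74 mm across, 188 mm high, origin under its centre. Leave alone.
- cork_a: Standing cork, 25 mm across, 45 mm high, origin under its centre. Leave alone.
- cork_b: Another standing cork like cork_a. Leave alone.
- mallet: Wooden mallet lying on the bench, 200 mm long along its x, head at +x, origin under its middle. Leave alone.
Mind the look-alikes: they are no part of the job. Leave any pink or yellow look-alike of the part that bears bottle_mid alone.

How it is judged:
On the way, in this order (a step that is already met when the one before it is completed fails the run):
1. the small bottle lies in the case on its V blocks, neck in the notch, released, with the lid still open (x of bottle_mid in the frame of case_seat between -0.008 and 0.008 m and y of bottle_mid in the frame of case_seat between -0.014 and 0.014 m and z of bottle_mid in the frame of case_seat between -0.007 and 0.007 m and x of bottle_mouth in the frame of case_seat between -0.014 and 0.014 m and y of bottle_mouth in the frame of case_seat above 0.11 m and contact force between the fingers and bottle_small below 0.3 N and value of joint case_lid above 1.4 rad), for 0.2 s.
2. the lid, past upright, swings down with the robot not touching it (value of joint case_lid between 0.1 and 1 rad and velocity of joint case_lid below -0.1 rad/s and contact force between each of the arm, the fingers and case_lid below 0.5 N), for 0.1 s.
At the end, for the whole second after the job is handed in: The lid is shut (within 0.03 rad) over the small bottle, which lies at rest on the case's V blocks: body centre within 8 mm across, 14 mm along and 7 mm in height of case_seat, mouth towards the neck end and within 14 mm of the middle line (value of joint case_lid below 0.03 rad and x of bottle_mid in the frame of case_seat between -0.008 and 0.008 m and y of bottle_mid in the frame of case_seat between -0.014 and 0.014 m and z of bottle_mid in the frame of case_seat between -0.007 and 0.007 m and x of bottle_mouth in the frame of case_seat between -0.014 and 0.014 m and y of bottle_mouth in the frame of case_seat above 0.11 m and linear speed of bottle_small below 0.02 m/s); the robot touches nothing.
It fails at once if the bottle is dropped or forced into the case, or knocked against it or its lid (over 60 N between them) (contact force between bottle_small and case above 60 N).
It fails at once if something else on the bench is disturbed (moved 30 mm or more) (distance of any of big_bottle_mid, corkscrew, tasting_bowl, wine_glass, cork_a, cork_b, mallet from where it was at the start of the episode above 0.03 m).
It also fails if it takes over 56 s, if anything falls off the work surface, if the arm or the gripper's body presses on something with over 40 N, if the wrist force passes 120 N, or if a joint passes its speed limit or range.

## Working session

There is one attempt and no reset: what is moved stays moved. The work goes in short steps, each a Python script; the robot and the scene stay as the last script left them, time stands still between calls to the robot, and variables do not carry over. Pictures are saved under pics/ and viewed, at most 10 in all, crops included, and the job is handed in when it is done.

```bash
mkdir -p pics
cat > h.py <<'E'
import numpy as np, cv2
from scipy.spatial.transform import Rotation as R
from workcell import robot, imaging, order, monitor
def pose(name):
    m=imaging.camera_model(name)
    if 'xyz' in m:
        a=np.array(m['attitude'],float)
        Rm=a if a.shape==(3,3) else R.from_quat(a).as_matrix()
        return m,Rm,np.array(m['xyz'],float)
    T=np.array(m['tool_from_camera']); Rt=R.from_quat(monitor.get_tool_rot()).as_matrix(); p=np.array(monitor.get_position())
    return m,Rt@T[:3,:3],Rt@T[:3,3]+p
def shot(name):
    c=pose(name); img,d=imaging.get_image(name); return img,d,c
def norm(c,uv):
    m=c[0];K=np.array([[m['fx'],0,m['cx']],[0,m['fy'],m['cy']],[0,0,1.]])
    return cv2.undistortPoints(np.array(uv,float).reshape(-1,1,2),K,np.array(m['distortion'],float))[:,0]
def ray(c,uv,z):
    n=norm(c,uv); d=np.c_[n,np.ones(len(n))]@c[1].T
    return c[2]+d*((z-c[2][2])/d[:,2])[:,None]
def cloud(c,d):
    v,u=np.mgrid[:d.shape[0],:d.shape[1]]
    n=norm(c,np.c_[u.ravel(),v.ravel()]); P=np.c_[n,np.ones(len(n))]*d.reshape(-1,1)
    return (P@c[1].T+c[2]).reshape(*d.shape,3)
def down(yaw): # tool z down; tool x at yaw
    return (R.from_euler('z',yaw)*R.from_euler('x',np.pi)).as_quat()
E
python3 - <<'E'
from h import *
import pickle
for n in('top','scene'):
    i,d,c=shot(n); cv2.imwrite(f'pics/{n}0.png',i); np.savez(f'{n}0.npz',i=i,d=d); pickle.dump(c,open(f'{n}0.pkl','wb'))
    print(n,c)
print(monitor.get_clock(),monitor.get_tool_rot())
E
```

```text
top ({'fx': 536.2171722214964, 'fy': 536.2171722214964, 'cx': 281.6662375430234, 'cy': 223.12869488642914, 'distortion': array([-0.20835794,  0.        ,  0.        ,  0.        ,  0.        ]), 'xyz': array([0.40039666, 0.0198296 , 1.39666174]), 'attitude': array([-0.70296715,  0.7101133 , -0.02713132,  0.02898568])}, array([[-0.00999402, -0.99679981,  0.07931109],
       [-0.99994549,  0.01020214,  0.00221934],
       [-0.00302138, -0.07928459, -0.99684744]]), array([0.40039666, 0.0198296 , 1.39666174]))
scene ({'fx': 472.6926588468381, 'fy': 472.6926588468381, 'cx': 281.224732613638, 'cy': 213.08210703249597, 'distortion': array([-0.03064481,  0.        ,  0.        ,  0.        ,  0.        ]), 'xyz': array([1.01715481, 0.60305855, 1.02694853]), 'attitude': array([ 0.34323908,  0.87646487, -0.31397122, -0.12417063])}, array([[-0.73353718,  0.52370197, -0.43319678],
       [ 0.67964599,  0.56721802, -0.46512905],
       [ 0.00212802, -0.63560991, -0.77200746]]), array([1.01715481, 0.60305855, 1.02694853]))
0.1 [ 9.84129846e-01  1.77449004e-01 -5.92035910e-05 -5.42096094e-04]
```

View pics/top0.png

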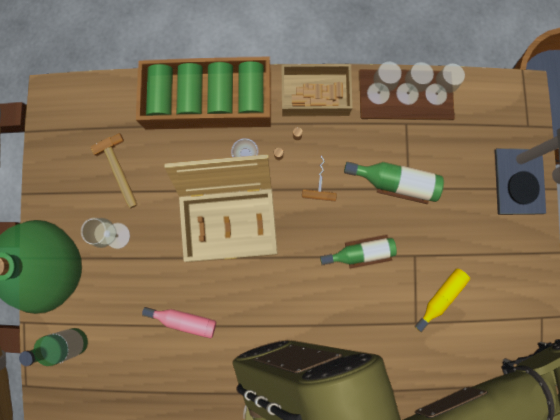

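View pics/scene0.png

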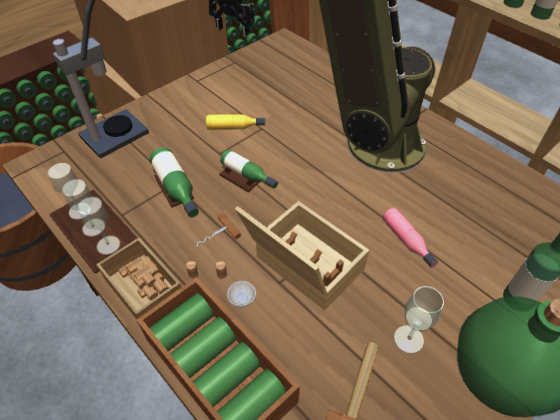

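The candidates are: a bigger green bottle (400,183 in the top view), a smaller green bottle (360,252), and pink (185,322) and yellow (445,298) look-alikes. The smaller green one with the white label, in the dark rest, is the target. In the case at (228,225) the V blocks sit at columns 260 and 227 and the neck block at 200, so the neck end points left (world +y). The hinge side faces up in the image (+x).

```bash
cat > m.py <<'E'
from h import *
import pickle
z=np.load('top0.npz');i,d=z['i'],z['d'];c=pickle.load(open('top0.pkl','rb'));P=cloud(c,d)
cv2.imwrite('pics/crop0.png',cv2.resize(i[140:280,150:430],None,fx=2.8,fy=2.8,interpolation=cv2.INTER_CUBIC))
# bottle: height mask in ROI
roi=np.zeros(d.shape,bool);roi[225:280,305:410]=1
hsv=cv2.cvtColor(i,cv2.COLOR_BGR2HSV)
H,S,V=[hsv[...,k] for k in range(3)]
m=roi&(((H>45)&(H<90)&(S>80))|((S<60)&(V>110))|((V<60)&((H>90)|(S<90))))
m=cv2.morphologyEx(m.astype(np.uint8),cv2.MORPH_CLOSE,np.ones((5,5)))
n,l,st,_=cv2.connectedComponentsWithStats(m);k=1+np.argmax(st[1:,4]);m=l==k
print('bottle box',st[k]); v,u=np.nonzero(m)
W=ray(c,np.c_[u,v],0.05)[:,:2]
body=P[m];print('z pct',np.percentile(body[:,2],[5,50,95,99]))
def axis(W):
    q=W.mean(0);a=np.linalg.svd(W-q,full_matrices=False)[2][0]; a*=np.sign(a[1]); return q,a
q,a=axis(W)
for _ in range(3):
    t=(W-q)@a;s=(W-q)@[-a[1],a[0]]
    b=np.linspace(t.min(),t.max(),25);mid=[];
    for lo,hi in zip(b[1:-2],b[2:-1]):
        k=(t>=lo)&(t<hi); mid.append([(lo+hi)/2,(np.percentile(s[k],2)+np.percentile(s[k],98))/2,np.ptp(s[k])])
    mid=np.array(mid);f=np.polyfit(mid[:,0],mid[:,1],1);nn=np.array([-a[1],a[0]])
    q=q+nn*f[1];a=a+nn*f[0];a/=np.linalg.norm(a)
t=(W-q)@a
print('widths',mid[:,2].round(3));print('len',np.ptp(t),'foot',q+a*t.min(),'mouth',q+a*t.max(),'yaw of y from +y(deg)',np.degrees(np.arctan2(-a[0],a[1])))
print('mid from foot+60',q+a*(t.min()+.06),'mid from mouth-130',q+a*(t.max()-.13))
# case
roi=np.zeros(d.shape,bool);roi[150:270,160:290]=1
k=roi&(P[...,2]>.080)&(P[...,2]<.094)
n,l,st,_=cv2.connectedComponentsWithStats(cv2.morphologyEx(k.astype(np.uint8),cv2.MORPH_CLOSE,np.ones((3,3))));j=1+np.argmax(st[1:,4]);k&=(l==j)
r=cv2.minAreaRect(P[k][:,:2].astype(np.float32));print('rim',st[j],r,cv2.boxPoints(r))
L=roi&(P[...,2]>.115);Q=P[L];q=Q.mean(0);nv=np.linalg.svd(Q-q,full_matrices=False)[2][2];print('lid n',len(Q),q,nv,'max',Q.max(0),Q.min(0))
bx=[(u,v) for u,v in ((181,200),(183,259),(275,255),(270,192))]
print('front corners by eye',ray(c,bx,.088).round(3))
# other obstacles
for nm,R_ in dict(big=(150,205,340,445),cork=(120,215,230,345),glass=(210,255,75,135)).items():
    X=P[R_[0]:R_[1],R_[2]:R_[3]].reshape(-1,3);X=X[(X[:,2]>.015)&(X[:,2]<.3)];print(nm,X.min(0).round(3),X.max(0).round(3))
E
python3 m.py
```

```text
bottle box [ 333  239   63   25 1032]
z pct [0.0573601  0.07079499 0.07789992 0.08117559]
widths [0.042 0.042 0.045 0.047 0.045 0.047 0.045 0.047 0.045 0.047 0.044 0.046
 0.044 0.043 0.044 0.042 0.044 0.041 0.036 0.031 0.023 0.019]
len 0.1610136762734069 foot [ 0.44686198 -0.26422119] mouth [ 0.41878275 -0.10567479] yaw of y from +y(deg) 10.043180442764433
mid from foot+60 [ 0.43639856 -0.20514059] mid from mouth-130 [ 0.44145349 -0.23368275]
rim [ 179  188   98   73 1407] ((0.5016772747039795, 0.15690895915031433), (0.16585423052310944, 0.23013515770435333), 4.251399517059326) [[0.41044807 0.2655123 ]
 [0.4275086  0.03601038]
 [0.5929065  0.04830563]
 [0.57584596 0.27780753]]
lid n 3211 [0.60549959 0.16082181 0.21727834] [0.98698131 0.05093258 0.15255744] max [0.64254344 0.28002733 1.39666174] [0.40039666 0.0198296  0.11509532]
front corners by eye [[0.565 0.272 0.088]
 [0.419 0.266 0.088]
 [0.427 0.04  0.088]
 [0.582 0.051 0.088]]
big [ 0.558 -0.386  0.015] [ 0.66  -0.135  0.105]
cork [ 0.527 -0.138  0.015] [0.778 0.157 0.253]
glass [0.431 0.423 0.015] [0.517 0.562 0.195]
```

View pics/crop0.png

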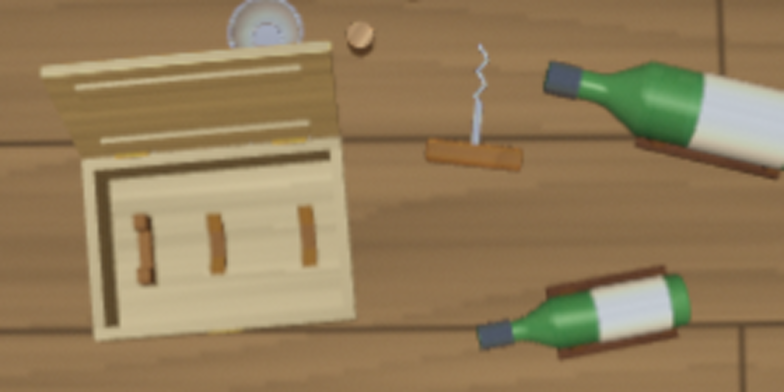

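The crop confirms it: the small green bottle with a white label sits in its dark rest, foot at crop (690,300) and mouth at (478,336). The mask missed the dark cap. The case's notched block is at crop (145,250), which gives neck end = world +y. The bottle widths (47 mm) and the rim (230 mm) match the sizes given. Next I look from near with the wrist camera.

Run:
```python
from h import *
import pickle
z=np.load('top0.npz');d=z['d'];c=pickle.load(open('top0.pkl','rb'));P=cloud(c,d)
print('mouth eye',ray(c,[(320.7,260)],.05))
roi=np.zeros(d.shape,bool);roi[150:270,160:290]=1
Q=P[roi&(d>0)&(P[...,2]>.12)&(P[...,2]<.3)&(P[...,1]>.04)];q=Q.mean(0);n=np.linalg.svd(Q-q,full_matrices=False)[2][2]
r=np.abs((Q-q)@n)<.008;Q=Q[r];q=Q.mean(0);n=np.linalg.svd(Q-q,full_matrices=False)[2][2]
n*=np.sign(n[0]);print('lid',len(Q),q,n,'angle',np.pi/2+np.arctan2(n[2]*-1,n[0]),np.pi/2+np.arctan2(n[2],n[0]),Q[:,2].max())
print('cam',imaging.camera_model('wrist')['tool_from_camera'])
yb=np.radians(10.0)
for s in(1,-1):
    for p,y in(((.4364,-.2,.3),yb),((.5014,.1218,.3),np.radians(4.25)),((.5014,.1218,.048),np.radians(4.25))):
        print(s,robot.ik(p,down(s*np.pi/2+y)))
```

```text
mouth eye [[ 0.41368972 -0.07422751  0.05      ]]
lid 3032 [0.61041164 0.16389892 0.19285027] [ 0.95380499  0.06959104 -0.29225526] angle 1.8681233110690336 1.2734693425207595 0.2546392635297525
cam [[-6.33983553e-04 -9.51748799e-01 -3.06877535e-01  7.84760449e-02]
 [ 9.99999740e-01 -4.97509190e-04 -5.22943505e-04 -5.64676528e-04]
 [ 3.45036459e-04 -3.06877786e-01  9.51748867e-01 -1.26443909e-01]
 [ 0.00000000e+00  0.00000000e+00  0.00000000e+00  1.00000000e+00]]
1 [-0.50604734  0.10467591  1.63441305  0.          1.40250369 -0.68058026]
1 [ 1.67311594e-01  1.87403301e-01  1.53994915e+00 -4.44089210e-16
  1.41424021e+00  9.31351003e-02]
1 [ 1.67311594e-01  4.88684530e-01  1.78331041e+00 -4.44089210e-16
  8.69597715e-01  9.31351003e-02]
-1 [-5.06047338e-01  1.04675914e-01  1.63441305e+00 -4.44089210e-16
  1.40250369e+00  2.46101239e+00]
-1 None
-1 None
```

```bash
cat > w.py <<'E'
from h import *
import sys
def bottle(c,i,d,out=None):
    P=cloud(c,d);return P
E
python3 - <<'E'
from h import *
import pickle
robot.grip(.085)
robot.move_ptp((.4364,-.201,.28),down(np.radians(100)))
i,d,c=shot('wrist');cv2.imwrite('pics/w1.png',i);pickle.dump((i,d,c),open('w1.pkl','wb'))
print(monitor.get_clock())
P=cloud(c,d);Z=P[...,2];q=np.array([.4364,-.201]);a=np.array([-.174,.985]);nn=np.array([.985,.174])
k=(d>0)&(Z>.062)&(Z<.08)&(np.linalg.norm(P[...,:2]-q,axis=-1)<.12)
X=P[k];t=(X[:,:2]-q)@a;s=(X[:,:2]-q)@nn;print(k.sum(),t.min(),t.max(),Z[k].max())
for b in np.arange(-.065,.06,.01):
    g=(t>=b)&(t<b+.01)
    if g.sum()>20: print(round(b,3),g.sum(),s[g].min().round(4),s[g].max().round(4),((s[g].min()+s[g].max())/2).round(4),X[g,2].max().round(4))
E
```

```text
1.85
4481 -0.060519314881247316 0.11976178529657741 0.07722239485854626
-0.065 99 -0.0216 0.0186 -0.0015 0.0762
-0.055 271 -0.0228 0.0198 -0.0015 0.0761
-0.045 281 -0.0236 0.0197 -0.0019 0.0768
-0.035 294 -0.0234 0.0207 -0.0013 0.0767
-0.025 296 -0.022 0.0206 -0.0007 0.0769
-0.015 311 -0.023 0.0204 -0.0013 0.0772
-0.005 315 -0.0229 0.0203 -0.0013 0.0768
0.005 332 -0.0238 0.0202 -0.0018 0.0768
0.015 339 -0.0224 0.02 -0.0012 0.0768
0.025 332 -0.0222 0.0198 -0.0012 0.0762
0.035 348 -0.022 0.0196 -0.0012 0.0763
0.045 342 -0.0217 0.0195 -0.0011 0.0762
0.055 356 -0.0215 0.0194 -0.0011 0.0757
```

View pics/w1.png

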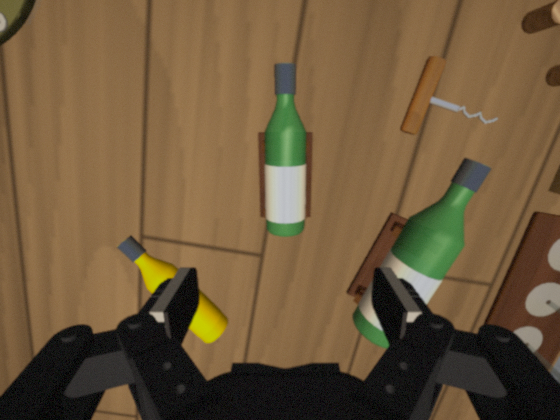

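The wrist view shows the bottle at (285,150), upright in the picture. Its mid is within 2 mm of the estimate and the yaw is 10° as estimated. Both sides are free, so I grasp, lift and carry it over the case, then measure the rim from there.

Run:
```python
from h import *
import pickle
p=np.array([.4351,-.2017])
robot.move_ptp((*p,.12),down(np.radians(100)))
print(robot.servo_line((*p,.048),.12,threshold=15))
robot.grip(.03,40)
print(monitor.get_width(),monitor.get_gripper_force(),monitor.get_position())
robot.servo_line((*p,.25),.15)
print(monitor.get_width(),monitor.get_gripper_force(),monitor.get_contact_force(),monitor.get_ft_torque())
robot.move_ptp((.5014,.1218,.33),down(np.radians(94.25)))
robot.dwell(.2)
i,d,c=shot('wrist');cv2.imwrite('pics/w2.png',i);pickle.dump((i,d,c),open('w2.pkl','wb'))
print(monitor.get_clock(),monitor.get_position())
P=cloud(c,d)
k=(d>0)&(P[...,2]>.078)&(P[...,2]<.098)
n,l,st,_=cv2.connectedComponentsWithStats(k.astype(np.uint8));j=1+np.argmax(st[1:,4]);k=l==j
r=cv2.minAreaRect(P[k][:,:2].astype(np.float32));print(st[j],r,cv2.boxPoints(r),np.median(P[k][:,2]))
```

```text
False
0.04657857064270643 41.08051836490631 [ 0.43604341 -0.2019361   0.04888041]
0.046889356673684456 41.515291929244995 [ 0.74534002  0.2973227  -2.56346169] [-0.06665501 -0.04499243  0.02297839]
6.75 [0.50150484 0.12110798 0.32988037]
[ 315   45   52  198 3182] ((0.5592677593231201, 0.16082315146923065), (0.053195565938949585, 0.23015783727169037), 4.426299571990967) [[0.5238679  0.2735061 ]
 [0.5416307  0.04403473]
 [0.5946676  0.0481402 ]
 [0.57690483 0.27761158]] 0.08910187187909843
```

View pics/w2.png

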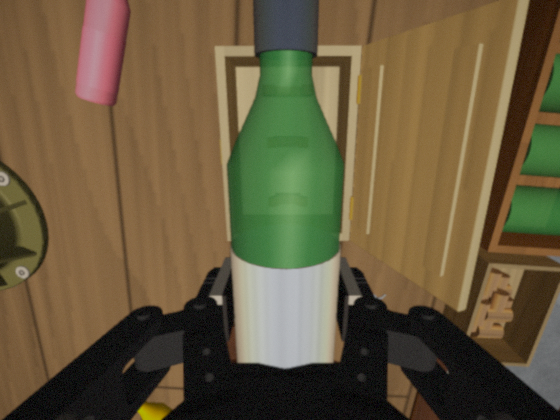

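The bottle is held square, and the case rim shows around it: front rim at columns 218–235, neck-end wall at rows 45–65. I fit the front and end rims from the depth points.

Run:
```python
from h import *
import pickle
i,d,c=pickle.load(open('w2.pkl','rb'));P=cloud(c,d)
k=(d>0)&(P[...,2]>.08)&(P[...,2]<.096)
C=np.array([.4988,.1567]);th=np.radians(4.3);ex=np.array([np.cos(th),np.sin(th)]);ey=np.array([-np.sin(th),np.cos(th)])
X=P[k][:,:2]-C;x=X@ex;y=X@ey
F=(x<-.06)&(x>-.09)&(abs(y)<.125);N=(y>.095)&(y<.13)&(abs(x)<.075)
for b in np.arange(-.12,.12,.02):
    g=F&(y>=b)&(y<b+.02)
    if g.sum()>10: print('F',b.round(3),g.sum(),x[g].min().round(4),x[g].max().round(4))
for b in np.arange(-.08,.08,.02):
    g=N&(x>=b)&(x<b+.02)
    if g.sum()>10: print('N',b.round(3),g.sum(),y[g].min().round(4),y[g].max().round(4))
S=abs(x)<.075; g=S&(y<-.09)&(y>-.13)
print('foot',g.sum(),y[g].min() if g.any() else '')
# held bottle in tool frame
q=np.array([.5015,.1211]);k=(d>0)&(P[...,2]>.34)&(P[...,2]<.37)&(np.linalg.norm(P[...,:2]-q,axis=-1)<.16)
X=P[k];t=(X[:,:2]-q)@ey;s=(X[:,:2]-q)@ex
for b in np.arange(-.03,.12,.015):
    g=(t>=b)&(t<b+.015)
    if g.sum()>20: print('B',b.round(3),((s[g].min()+s[g].max())/2).round(4),np.ptp(s[g]).round(4),X[g,2].max().round(4))
K=(d>0)&(d<.35)&(abs((P[...,:2]-q)@ex)<.03);T=((P[...,:2]-q)@ey)[K&(P[...,2]>.3)];print('far t',np.percentile(T,[99,99.9,100]))
```

```text
F -0.12 34 -0.0777 -0.0735
F -0.1 51 -0.0776 -0.073
F -0.08 55 -0.0777 -0.073
F -0.06 54 -0.0776 -0.073
F -0.04 58 -0.0764 -0.0714
F -0.02 105 -0.0785 -0.0666
F 0.0 177 -0.0787 -0.0662
F 0.02 175 -0.0766 -0.0662
F 0.04 182 -0.0766 -0.0663
F 0.06 191 -0.077 -0.0664
F 0.08 206 -0.0768 -0.0664
F 0.1 218 -0.0769 -0.06
N -0.08 236 0.0955 0.1148
N -0.06 220 0.1044 0.1148
N -0.04 71 0.1045 0.1145
N 0.02 58 0.1044 0.1144
N 0.04 219 0.1044 0.1145
N 0.06 184 0.0952 0.1145
foot 91 -0.11526509985683861
B -0.03 -0.0004 0.0452 0.3572
B -0.015 -0.0004 0.1127 0.37
B 0.0 -0.0006 0.1126 0.37
B 0.015 -0.0004 0.0453 0.3573
B 0.03 -0.0002 0.0445 0.3572
B 0.045 -0.0001 0.0444 0.3573
B 0.06 0.0002 0.0439 0.3565
B 0.075 -0.0003 0.0277 0.3495
B 0.09 -0.0002 0.0175 0.3449
B 0.105 0.0001 0.0183 0.3451
far t [0.11283557 0.1153275  0.11694002]
```

Front, neck and foot edges agree to about 3 mm with the top view. The seat is at about (0.5042, 0.1220), yaw 4.3°. I lower the bottle with force stop and release it.

Run:
```python
from h import *
import pickle
p=(.5042,.1222);q=down(np.radians(94.3))
robot.move_ptp((*p,.16),q)
robot.servo_line((*p,.07),.1)
f0=np.array(monitor.get_contact_force())
hit=robot.servo_line((*p,.0465),.025,threshold=6)
print(hit,monitor.get_position(),np.array(monitor.get_contact_force())-f0,monitor.get_ft_torque())
robot.grip(.058)
robot.dwell(.2);print(monitor.get_position(),monitor.get_gripper_force())
robot.grip(.072)
robot.servo_line((*p,.16),.12)
robot.move_ptp((.46,.11,.34),q)
robot.dwell(.2)
i,d,c=shot('wrist');cv2.imwrite('pics/w3.png',i);pickle.dump((i,d,c),open('w3.pkl','wb'))
print(monitor.get_clock())
P=cloud(c,d);C=np.array([.4988,.1567]);th=np.radians(4.3);ex=np.array([np.cos(th),np.sin(th)]);ey=np.array([-np.sin(th),np.cos(th)])
s=np.array([*p])
x=(P[...,:2]-C)@ex;y=(P[...,:2]-C)@ey;Z=P[...,2]
k=(d>0)&(Z>.06)&(Z<.078)&(abs(x)<.045)&(abs(y)<.1)
for b in np.arange(-.1,.1,.02):
    g=k&(y>=b)&(y<b+.02)
    if g.sum()>10: print(b.round(3),((x[g].min()+x[g].max())/2).round(4),np.ptp(x[g]).round(4),Z[g].max().round(4))
print('foot',y[k].min(),'far',y[(d>0)&(Z>.055)&(Z<.07)&(abs(x)<.02)&(y<.103)].max())
r=(d>0)&(abs(Z-.088)<.007)&(abs(y)<.09)
g=r&(abs(x+.075)<.014);print('front',x[g].min(),x[g].max()); g=r&(abs(x-.072)<.014);print('hinge',x[g].min())
g=(d>0)&(abs(Z-.088)<.007)&(abs(x)<.05);print('y',y[g&(abs(y)<.13)].min(),y[g&(abs(y)<.13)].max())
```

```text
True [0.50449762 0.12222203 0.04919407] [4.66608979 0.88243875 2.93400975] [ 0.04107554 -0.67208161 -0.01563212]
[0.50360226 0.12209818 0.04874168] 0.0
12.1417
-0.1 0.0022 0.0434 0.0757
-0.08 0.0022 0.0442 0.0764
-0.06 0.0023 0.0449 0.0764
-0.04 0.0022 0.0452 0.0773
-0.02 0.0024 0.044 0.0765
0.0 0.0024 0.0443 0.0762
0.02 0.0023 0.0424 0.0758
0.04 0.0025 0.028 0.0687
0.06 0.0031 0.0162 0.0642
0.08 0.0025 0.0159 0.0645
foot -0.09421222199403267 far 0.09516125226581132
front -0.07944352604927772 -0.06640726758982765
hinge 0.07189737879263325
y -0.11520695929267442 0.1145914684475748
```

View pics/w3.png

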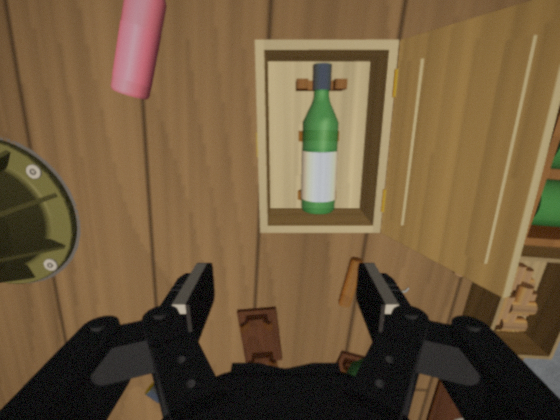

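The bottle is seated: its axis is within 0.5 mm of midway between the inner walls, the foot is within 1 mm, and the neck is in the notch. Now I close the fingers and go behind the lid. I push it with the tips at about z = 0.2, past 1.25 rad, then back off at once.

Run:
```python
from h import *
q=down(np.radians(94.3))
C=np.array([.4988,.1567]);th=np.radians(4.3);ex=np.array([np.cos(th),np.sin(th)])
A=lambda x,z:(*(C+x*ex),z)
robot.grip(0.0,20)
robot.move_ptp(A(.10,.36),q)
robot.move_ptp(A(.19,.36),q)
robot.servo_line(A(.19,.215),.15)
hit=robot.servo_line(A(.053,.215),.10,threshold=25)
print(hit,monitor.get_position(),monitor.get_contact_force())
robot.servo_line(A(.15,.215),.25)
i,d,c=shot('scene');cv2.imwrite('pics/s4.png',i)
print(monitor.get_clock())
robot.dwell(2.0)
i2,d,c=shot('scene');cv2.imwrite('pics/s5.png',np.hstack([i[150:330,180:400],i2[150:330,180:400]]))
P=cloud(c,d);x=(P[...,:2]-C)@ex;y=(P[...,:2]-C)@[-np.sin(th),np.cos(th)]
g=(d>0)&(abs(x)<.06)&(abs(y)<.1);print(np.percentile(P[g][:,2],[1,50,99]),monitor.get_clock())
```

```text
True [0.66537006 0.16935225 0.21741803] [1.52548876 1.31349877 3.30325648]
15.9
[0.00664695 0.52006092 0.55713855] 17.95
```

View pics/s5.png

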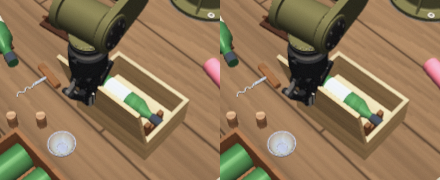

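The force stop tripped on first contact. The lid is still open, near upright, with the hand behind it. I continue the push slowly without the stop.

Run:
```python
from h import *
C=np.array([.4988,.1567]);th=np.radians(4.3);ex=np.array([np.cos(th),np.sin(th)])
A=lambda x,z:(*(C+x*ex),z)
print(monitor.get_position(),monitor.get_contact_force())
for x in (.12,.09,.07,.053):
    h=robot.servo_line(A(x,.215),.07,threshold=45);print(x,h,monitor.get_position(),monitor.get_contact_force())
    if h: break
robot.servo_line(A(.13,.215),.25)
i,d,c=shot('scene')
robot.dwell(2.5)
i2,d,c=shot('scene');cv2.imwrite('pics/s6.png',np.hstack([i[150:330,180:400],i2[150:330,180:400]]))
print(monitor.get_clock())
```

```text
[0.65120477 0.16831841 0.22213698] [11.87019276  0.72231929 35.02757378]
0.12 False [0.62307061 0.16623934 0.22803478] [ 9.13589881 -0.77672452 71.3644996 ]
0.09 False [0.59267846 0.16396995 0.22890224] [-4.44021927 -3.66913168 86.48600663]
0.07 True [0.57114089 0.16245151 0.22388193] [-0.64602568 -0.0747428  -0.3070183 ]
22.4
```

View pics/s6.png

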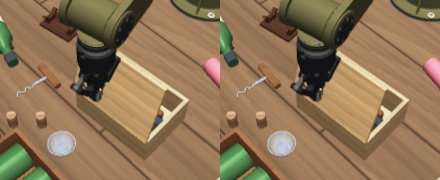

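The upward force shows the lid's edge rode against the hand. I must keep clear of it from now on. I measure the lid angle before going further.

```bash
cat > lid.py <<'E'
from h import *
C=np.array([.4988,.1567]);th=np.radians(4.3);ex=np.array([np.cos(th),np.sin(th)]);ey=np.array([-np.sin(th),np.cos(th)])
A=lambda x,z,y=0:(*(C+x*ex+y*ey),z)
def lid(cam='scene',lo=.11):
    i,d,c=shot(cam);P=cloud(c,d);x=(P[...,:2]-C)@ex;y=(P[...,:2]-C)@ey
    g=(d>0)&(abs(y)<.108)&(x>-.1)&(x<.14)&(P[...,2]>lo)&(P[...,2]<.28)
    hsv=cv2.cvtColor(i,cv2.COLOR_BGR2HSV);g&=(hsv[...,2]>90)&(hsv[...,0]<30)
    X,Z=x[g],P[...,2][g]
    out=np.arctan2(Z-.088,.0827-X)
    print('lid',cam,g.sum(),'angle pct',np.percentile(out,[5,25,50,75,95]).round(2),'x',np.percentile(X,[2,98]).round(3),'z',np.percentile(Z,[2,98]).round(3))
    return i
E
python3 - <<'E'
from lid import *
a=lid('scene');b=lid('top')
print(monitor.get_position(),monitor.get_contact_force(),monitor.get_clock())
cv2.imwrite('pics/s7.png',np.hstack([cv2.resize(a[170:310,220:400],None,fx=2.2,fy=2.2),cv2.resize(b[130:270,150:320],None,fx=2.2,fy=2.2)]))
E
```

```text
lid scene 2827 angle pct [1.33 1.35 1.38 1.44 1.63] x [0.039 0.086] z [0.113 0.25 ]
lid top 396 angle pct [1.29 1.32 1.35 1.39 1.56] x [0.036 0.085] z [0.117 0.252]
[0.62842465 0.16645093 0.21498916] [ 0.02706829  0.12044667 -0.5308583 ] 22.5
```

View pics/s7.png

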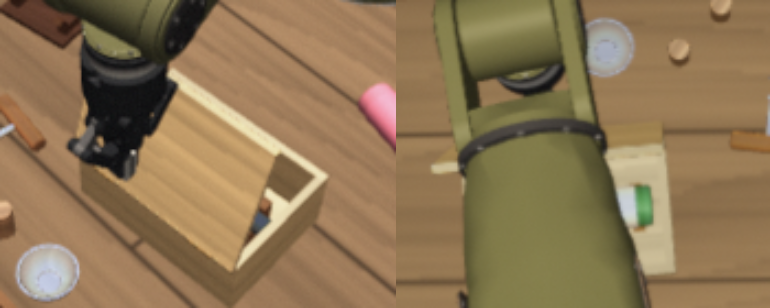

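The lid stands at about 1.3 rad, just short of where it falls by itself. I push again with only the fingertips just below its edge (TCP z = 0.238), so that the wider knuckles stay clear.

Run:
```python
from lid import *
robot.servo_line(A(.13,.238),.15)
for x in (.075,.06,.05,.04):
    h=robot.servo_line(A(x,.238),.06,threshold=15);print(x,h,np.round(monitor.get_contact_force(),1))
    if h: break
robot.servo_line(A(.13,.25),.25)
robot.dwell(.1);print(monitor.get_clock());lid()
robot.dwell(1.5);a=lid();print(monitor.get_clock())
```

```text
0.075 False [-0.4 -0.3 -0.2]
0.06 False [-0.2 -0.8  0.3]
0.05 False [0.2 0.4 0.2]
0.04 False [ 0.6 -0.   0.3]
25.5167
lid scene 4257 angle pct [0.67 0.7  0.72 0.78 0.95] x [-0.045  0.069] z [0.112 0.192]
lid scene 34 angle pct [1.72 1.78 1.81 1.87 1.91] x [0.104 0.137] z [0.236 0.28 ]
27.1167
```

The lid was free and falling at 0.7 rad, then shut. I retreat upward and check from above.

Run:
```python
from lid import *
robot.servo_line(A(.13,.36),.2)
robot.move_ptp((.35,-.35,.35),down(np.radians(60)))
i,d,c=shot('top');P=cloud(c,d);x=(P[...,:2]-C)@ex;y=(P[...,:2]-C)@ey
g=(d>0)&(abs(y)<.1)&(x>-.07)&(x<.07);B=np.c_[x[g],np.ones(g.sum())];s=np.linalg.lstsq(B,P[...,2][g],rcond=None)[0]
print('slope,z',s,np.percentile(P[...,2][g],[1,99]),monitor.get_clock());cv2.imwrite('pics/t8.png',i)
```

```text
slope,z [0.00100752 0.09958818] [0.09356879 0.10559684] 29.975
```

View pics/t8.png

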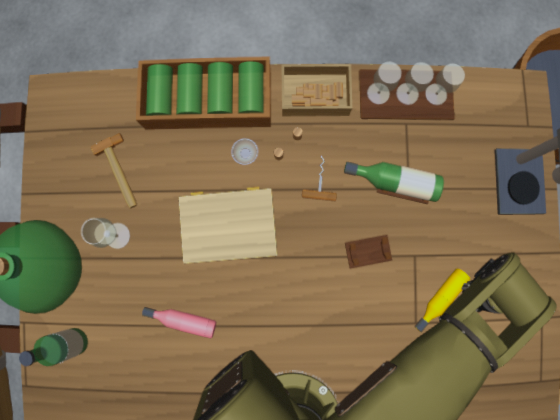

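The lid lies flat and shut at (228,226), the rest is empty at (369,250), and everything else is where it was.

```bash
python3 -c "
from h import *
print(order.hand_in(),monitor.get_clock())"
```

```text
the job is handed in; nothing more can be done
the job is handed in; nothing more can be done
```

The small bottle is seated in the case, the lid swung shut on its own, nothing else on the bench looks moved, and I handed the job in at about 30 s; but during the first lid push the tool force rose to about 86 N, and if the gripper's body rather than the fingers took that load, it breaks the 40 N limit and fails the run (the hand-in reply gave no verdict).

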